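# Level the balance slab with pry bar and shim

## Robot

A 7-joint arm with a two-finger parallel gripper is mounted at the origin on the work surface. World frame = base frame: x ahead of the robot, y to its left, z up, the work surface at z = 0. Lengths are in m, angles in rad, forces in N, time in s.
With the tool pointing down it reaches from about 0.425 to 0.875 m from the base axis. Payload 4.7 kg.
Tool frame: the origin (TCP) lies midway between the tips of the shut fingers; the grasp point (between the pads) lies 19 mm behind it; z points along the fingers, y is the line along which they close (so a half turn about z gives the same grasp; the last joint's range is limited). The gripper opens to 87 mm and grips with 3 to 60 N. Pads are 19 mm wide; open, the fingers measure 117 mm over their backs; the gripper's body (75 mm by 190 mm) begins 51 mm behind the grasp point.
Start: joints at [-1.261, 0.321, -0.07, 1.45, 0.023, 1.371, -0.057], TCP at [0.19, 0.622, 0.189] pointing down, gripper open.
Joint ranges: [-2.86, 2.86], [-0.3, 2.09], [-1.38, 1.24], [0.06, 2.45], [-1.56, 4.7], [0.09, 2.05], [-2.69, 2.69]. Speed limits (rad/s): [2.57, 2.57, 3.14, 3.14, 3.14, 3.14, 3.14].

## Interface

Orientations are given as a rotation vector (axis times angle).
In Python, from bench import ctrl gives the robot as it stands. The module is installed in compiled form; this text tells all that it offers.
- The arm moves only by the shell command python3 -m handwheel 'ROWS' [FORCE]. ROWS is JSON, a list of rows, each a list of 7 numbers: the finger opening in m, from 0 to 0.087, then the shift along the tool's x, y, z in m, then the turn, a rotation vector about the tool's x, y, z in degrees. A call has 1 to 12 rows; each row shifts and turns the commanded pose from where the row before left it, along the tool's axes as they then stand; what a row does not reach is not made up. A row lasts 1/8 s, in which the tool goes at most 62.5 mm and 10.7 degrees, less where a joint would pass 70% of its speed; a pose out of reach is approached as far as the arm can. A call is refused whole if a number of a shift passes 0.0625 or a number of a turn 10.7, either way. A call with a gripper value outside its range is refused whole. The fingers move at their own pace and stop on an object; FORCE is the grip in N (left out, the last holds). Time passes only in rows, so rows that do not move let the fingers close. It gives the time, the measured TCP pose, the force, the opening and the grip force at its end, in the units of the state.
- ctrl.get_state(): the state, without advancing time (a new reading comes with each control period).
- ctrl.get_image(name): name is "scene" or "top" or "wrist"; returns (picture, depth): 384x512x3 uint8, blue, green, red; 384x512 float32, m along the optical axis (not along the pixel's ray), 0 where there is no reading.
- ctrl.camera_info(name): a dict with "intrinsics" (3x3 intrinsics, pixels), "R" (3x3) and "t" (3): a world point X has camera coordinates R X + t. Camera axes: x right, y down, z forward; pixel columns grow to the right and rows downward; lengths in m; the calibration is good to about 2 mm. A picture is of the moment at which its call begins: read the wrist's pose just before it. camera_info takes no time and is no camera call; for the wrist camera it gives the pose at the moment of the call.
- ctrl.close_job(): hands the job in; it is judged then, once.
The state is a dict: "time": time; "joint_positions": joint angles; "qd": joint speeds; "joint_torque": joint torques, N m; "position": TCP position; "tool_rot": TCP orientation; "ft_force": force on the tool from outside, world axes, zero at the start; "torque": the same for the moment, N m; "grip_width": opening from 0.0 (shut) to 1.0 (fully open); "grip_force": force on a finger pad.
Only numpy, scipy, OpenCV 4.12 (cv2) and the standard library are available. Lean on these libraries where they do the work, as an engineer would, in place of code of your own. Each camera call takes 0.05 s, during which the arm holds its last target. There are 200 camera calls.

## Task

The stone slab under the seed balance leans towards its front. Lay the pry bar over the blue fulcrum block with its toe under the slab's front edge, lever the slab up gently and no more than needed, and swing the handle under the post's cross arm so that the bar stays down by itself when you let go; then slip the yellow-handled shim straight in under the front foot until you feel its handle meet the foot, without ramming it. Finally free the bar, let the slab down gently onto the shim, and lay the bar flat on the bench clear of the slab, leaving the glassware as it stands.

Things in the scene. Friction and masses are not known exactly. Their poses are not given: they have to be found in the camera images.
- slab: granite slab 280 x 280 x 34 mm carrying a white balance, 6.5 to 9.5 kg in all. Origin on the rear line about which it rocks (it cannot slide), 250 mm behind the front edge, 12 mm up; x from front edge to rear, y along the edge (y -140 to 140), z up. Leans forward 0.02 rad at first: lower front edge 22 mm above the bench. Top 61 mm up when level; balance 66 mm high, 65 mm behind the edge
- foot (a point): middle of the slab's lower front edge above the front foot, but at the level of the foot's underside (y = 35 mm of the slab), axes as the slab's; height 0 at the start, 5 mm when the slab stands on the shim. The foot is a dark steel pad 36 mm wide (y), 32 deep, 22 high; its front face stands 0 to 22 mm back from the edge (screwed on by hand, so not known: feel for it)
- fulcrum: blue steel fulcrum block 44 x 50 mm with a half-round steel ridge on top, fixed to the bench; the ridge runs along its y, parallel to the slab's front edge, top 24 mm above the bench, about 50 mm in front of the edge and beside the foot. Origin at the middle of its underside; the bar lies across it along x
- post: support post, 13 mm steel rod 150 mm high screwed to the bench on a round flange, about 295 mm in front of the slab's edge, with a low cross arm. Origin on the bench plane under the rod (good to 1 mm in height); the arm points to its -y
- cross_end (a point): free end of the cross arm's axis: a level 10 mm rod that reaches 115 mm (plus its round end of 5 mm) from the post; its underside is 5 mm below this point, 43 mm above the bench. A bar over the ridge with its handle end under the arm holds the slab up some 9 mm at the front edge
- bar: pry bar 340 mm long, 0.6 kg, toe to +x, underside flat at z 0. Red handle 22 wide, 18 mm high from x -113 to 47 mm; dark steel blade 16 wide, 8 mm thick to 205, then a toe bevelled from below to 4 mm thickness, to 227 mm. Origin under the centre of mass, a good place to grip; over the ridge, 5 to 15 N down here lifts the slab
- toe (a point): middle of the upper edge of the pry bar's toe, 227 mm ahead of the bar's origin and 8 mm above its underside
- shim: levelling shim, 90 g: flat aluminium tongue 32 mm wide, 5 mm thick and 37 mm long (the last 7 mm only 3 mm thick) pointing to +x, with a yellow handle block 70 long x 30 wide x 22 mm high behind it (x 0 to -70 mm). Origin on the underside below the front face of the block, the face that meets the foot; when home, the block may reach up to 22 mm under the slab's edge, so hold it well back
- vial_dark: corked glass vial with dark seeds, 25 mm thick, 88 mm high, standing; leave alone. Origin at the middle of its underside
- vial_tan: corked glass vial with tan seeds, same size; leave alone
- vial_amber: corked glass vial with orange seeds, same size; leave alone
- vial_black: corked glass vial with black seeds, same size; leave alone
- jar: amber glass jar, 56 mm thick, 85 mm high; leave alone
- dish: glass dish, 70 mm wide, 16 mm high; leave alone
Not all that is in view belongs to the job. Of the things like the shim, leave any that is red; of the rest the smaller one is meant.

How it is judged:
By the outcome, as a careful person would: the job done as asked, in the order asked, and still so for the second after the job is handed in, with the robot touching nothing.
It also fails if it takes over 70 s, if anything falls off the work surface, if the arm or the gripper's body presses on something with over 40 N, if the wrist force passes 120 N, or if a joint passes its speed limit or range.

## Working session

There is one attempt and no reset: what is moved stays moved. The work goes in short steps, Python scripts to look and compute and a shell command to move; the robot and the scene stay as the last step left them, time stands still between calls to the robot, and variables do not carry over. Pictures are saved under pics/ and viewed, at most 10 in all, crops included, and the job is handed in when it is done.

```bash
mkdir -p pics; ls; python3 - <<'E'
from bench import ctrl
import cv2, numpy as np
for n in ("top","scene"):
    im,d=ctrl.get_image(n); c=ctrl.camera_info(n)
    cv2.imwrite(f"pics/{n}0.png",im); np.savez(f"{n}0.npz",im=im,d=d,K=c["intrinsics"],R=c["R"],t=c["t"])
    print(n,c["intrinsics"],c["R"],c["t"])
s=ctrl.get_state();print(s)
E
```

```text
pics
top [[429.5331609    0.         261.11608254]
 [  0.         429.5331609  189.83923901]
 [  0.           0.           1.        ]] [[-0.01923593 -0.99973189 -0.01288869]
 [-0.9950615   0.02039843 -0.09714175]
 [ 0.09737861  0.01095643 -0.9951871 ]] [0.03515557 0.54430919 1.38530327]
scene [[368.21716713   0.         252.90103667]
 [  0.         368.21716713 188.2632588 ]
 [  0.           0.           1.        ]] [[-0.70359514  0.71034973  0.01889797]
 [ 0.50093781  0.5146858  -0.69581595]
 [-0.50399919 -0.48010602 -0.71797147]] [ 0.34395241 -0.21801221  1.29299897]
{'time': 0.1, 'joint_positions': array([-1.26092771,  0.32174776, -0.07009803,  1.45159352,  0.02258937,
        1.37079848, -0.05690676]), 'qd': array([-0.00015123, -0.00223098,  0.00124747, -0.00235205,  0.00170936,
        0.0008963 ,  0.00139907]), 'joint_torque': array([-4.04057855e-04, -4.92573094e+01, -4.06060964e-01, -3.13399243e+01,
       -6.40728185e-02,  3.95986461e-02,  6.87056649e-05]), 'position': array([0.18932932, 0.62121461, 0.18775142]), 'tool_rot': array([-4.62823631e-01, -3.10713143e+00,  2.75023539e-03]), 'ft_force': array([ 0.32257175, -0.85847869,  0.42765233]), 'torque': array([-0.00887373,  0.02118759,  0.03865631]), 'grip_force': 0.0, 'grip_width': 1.0029934062254533}
```

View pics/top0.png

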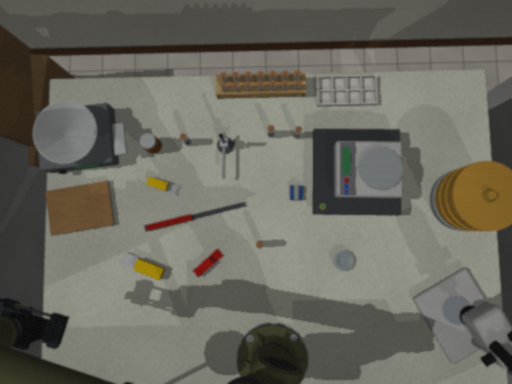

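View pics/scene0.png

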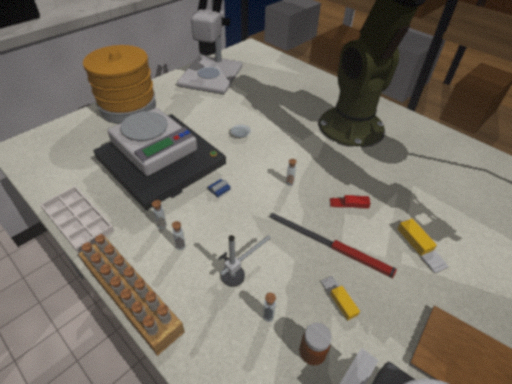

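The top view shows:
- slab at about (357,172), with its front edge facing left at column 313
- blue fulcrum at (297,192)
- post at (226,143), arm pointing down to about row 178
- bar from the red handle end (146,228) to the toe (245,204)
- glass near the post and slab: (186,139), (270,131), (298,131), (260,243), jar (150,143), dish (345,260)

What could be taken for the shim: yellow small (158,184), yellow large (149,269), red (208,263). I choose (158,184).

```bash
cat > h.py <<'E'
import numpy as np, cv2
from scipy.spatial.transform import Rotation as Ro
def load(n):
    z=np.load(n+".npz"); return z["im"],z["d"],z["K"],z["R"],z["t"]
def ray(uv,z,K,R,t):
    uv=np.atleast_2d(uv).astype(float); d=np.c_[(uv-K[:2,2])/K[0,0],np.ones(len(uv))]@R
    o=-R.T@t; return o+d*((z-o[2])/d[:,2])[:,None]
def cloud(d,K,R,t):
    v,u=np.indices(d.shape); c=np.stack([(u-K[0,2])/K[0,0]*d,(v-K[1,2])/K[0,0]*d,d],-1); return (c-t)@R
def proj(X,K,R,t):
    c=np.atleast_2d(X)@R.T+t; return (c[:,:2]/c[:,2:])*K[0,0]+K[:2,2]
def mask(im,lo,hi,roi=None):
    m=cv2.inRange(cv2.cvtColor(im,cv2.COLOR_BGR2HSV),lo,hi)
    if roi: k=np.zeros_like(m);k[roi[1]:roi[3],roi[0]:roi[2]]=1;m=m*k
    return m
def big(m):
    c=max(cv2.findContours(m,cv2.RETR_EXTERNAL,cv2.CHAIN_APPROX_NONE)[0],key=cv2.contourArea); return c[:,0,:]
E
python3 - <<'E'
from h import *
im,d,K,R,t=load("top0"); P=cloud(d,K,R,t)
np.set_printoptions(precision=4,suppress=True)
def rect(name,m,z):
    c=big(m); W=ray(c,z,K,R,t)[:,:2]; r=cv2.minAreaRect((W*1000).astype(np.float32)); 
    print(name,len(c),"ctr",np.round(r[0],1),"size",np.round(r[1],1),"ang",round(r[2],2), "z",np.nanmedian(P[c[:,1],c[:,0],2]).round(4))
Y=((18,110,80),(35,255,255))
rect("yel s",mask(im,*Y,(140,170,185,200)),.022); rect("yel L",mask(im,*Y,(120,250,175,285)),.022)
red=cv2.bitwise_or(mask(im,(0,120,70),(8,255,255),(140,190,230,240)),mask(im,(172,120,70),(180,255,255),(140,190,230,240)))
rect("bar handle",red,.018)
rect("fulcrum",mask(im,(95,80,40),(130,255,255),(280,175,312,210)),.018)
dk=mask(im,(0,0,0),(180,255,75),(305,120,410,222)); rect("slab",dk,.058)
print("bench z", np.median(P[200:240,300:330,2]))
# heights map around post, vials
for n,(a,b,e,f) in dict(post=(205,125,245,185),v1=(262,122,280,142),v2=(290,122,306,142),v3=(252,234,270,252),v4=(178,130,194,148),jar=(135,128,165,158)).items():
    Q=P[b:f,a:e].reshape(-1,3); Q=Q[(Q[:,2]>.03)&(Q[:,2]<.2)]
    q=Q[Q[:,2]>Q[:,2].max()-.02] if len(Q) else Q
    print(n,len(Q),"top",q.mean(0) if len(q) else None, "maxz",Q[:,2].max() if len(Q) else None)
Q=P[125:190,205:250].reshape(-1,3);Q=Q[(Q[:,2]>.033)&(Q[:,2]<.07)];print("arm",len(Q),Q.min(0),Q.max(0),Q[Q[:,0]<np.percentile(Q[:,0],30)].mean(0))
big_=cv2.resize(im[115:255,130:330],None,fx=4,fy=4,interpolation=cv2.INTER_CUBIC);cv2.imwrite("pics/crop1.png",big_)
E
```

```text
yel s 53 ctr [574.7 369. ] size [71.9 30.3] ang 70.44 z 0.0207
yel L 73 ctr [295.5 396.4] size [95.7 42.7] ang 67.88 z 0.0275
bar handle 95 ctr [445.1 330. ] size [ 18.4 150.4] ang 12.92 z 0.0179
fulcrum 29 ctr [534.9 -75.7] size [ 9.9 43.2] ang 88.48 z 0.0152
slab 464 ctr [ 596.1 -284.5] size [284.9 276.2] ang 88.72 z 0.0576
bench z 0.0011824169381950294
post 241 top [0.7018 0.1418 0.1521] maxz 0.1575141252728649
v1 71 top [ 0.7376 -0.0117  0.087 ] maxz 0.09471375412514703
v2 72 top [ 0.7313 -0.0996  0.0869] maxz 0.09240355835993354
v3 50 top [0.37   0.0327 0.0883] maxz 0.09360537686505765
v4 79 top [0.7155 0.2692 0.0876] maxz 0.09323578985294088
jar 294 top [0.7056 0.383  0.0851] maxz 0.09199791641430359
arm 199 [0.5832 0.106  0.0411] [0.7364 0.1548 0.0666] [0.6159 0.1456 0.0529]
```

View pics/crop1.png

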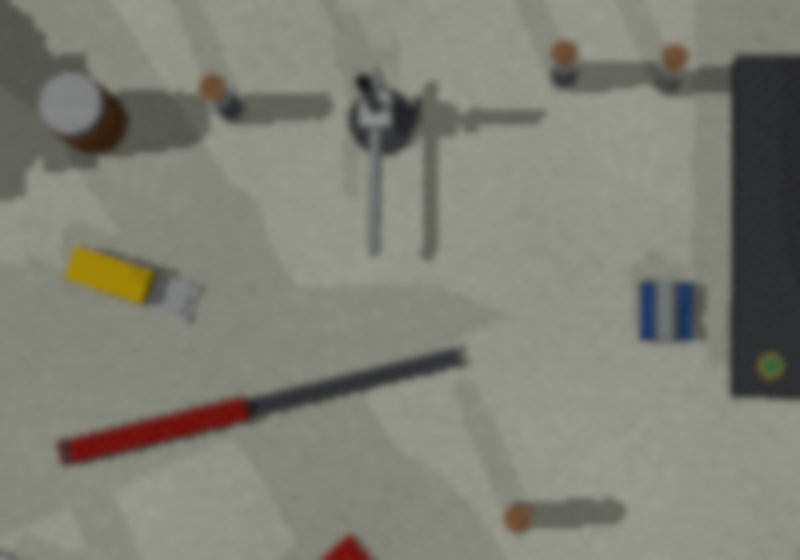

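The crop shows:
- the small yellow shim at crop (110,275), tongue to the right at (180,298)
- the bar toe at (463,355)
- the ridge at (666,310)
- the arm tip at (374,253), with the rod base at (385,122)
- vial corks at (564,52) and (673,57)

The small yellow one (72x30 mm against 96x43) is the shim, so the choice holds.

```bash
cat >> h.py <<'E'
from bench import ctrl
def Rot(bx,by,pitch=0.):
    """tool frame: y along closing line, z down; (bx,by)= world dir that tool x follows; pitch tilts tool x up (rad)"""
    x=np.array([bx,by,0.])/np.hypot(bx,by); z=np.array([0,0,-1.]); y=np.cross(z,x)
    return np.c_[x,y,z]@Ro.from_euler('y',pitch).as_matrix()
def to(target,M,cmd=None):
    s=ctrl.get_state(); p=s["position"]; A=Ro.from_rotvec(s["tool_rot"]).as_matrix()
    d=A.T@(np.array(target)-p); w=np.degrees(Ro.from_matrix(A.T@M).as_rotvec())
    print("shift mm",np.round(d*1000,1),"turn deg",np.round(w,2))
E
python3 - <<'E'
from h import *
np.set_printoptions(precision=4,suppress=True)
im,d,K,R,t=load("top0")
g=lambda a,b,z:(lambda r:r[0])(ray([130+(a+.5)/4-.5,115+(b+.5)/4-.5],z,K,R,t))
for n,a in dict(armtip=(374,255,.048),postbase=(385,122,.003),posttop=(372,90,.1),ridge=(666,310,.024),toe=(464,355,.008),hend=(62,453,.012),v1=(564,52,.088),v2=(673,57,.088),v3=(517,517,.088),v4=(212,86,.088)).items(): print(n,g(*a))
dk=mask(im,(0,0,0),(180,255,75),(305,120,410,222))
E_=[]
for r in range(133,212,3):
    row=im[r,300:330].astype(float).sum(1); gr=-np.diff(row); k=gr.argmax(); 
    w=gr[k-1:k+2]; E_.append([300+.5+k+(w*[-1,0,1]).sum()/w.sum(),r])
W=ray(E_,.056,K,R,t); f=np.polyfit(W[:,0],W[:,1],1); print("front edge y=",f,"resid",np.std(W[:,1]-np.polyval(f,W[:,0])))
for c in (358,):
    col=im[110:235,c].astype(float).sum(1); gr=np.diff(col); print("side rows",110.5+gr[:40].argmin(),110.5+90+gr[90:].argmax(), ray([[c,110.5+gr[:40].argmin()],[c,200.5+gr[90:].argmax()]],.058,K,R,t))
s=ctrl.get_state(); print(Ro.from_rotvec(s["tool_rot"]).as_matrix())
E
```

```text
armtip [0.5828 0.1468 0.048 ]
postbase [0.7015 0.1408 0.003 ]
posttop [0.7074 0.1418 0.1   ]
ridge [ 0.5353 -0.0906  0.024 ]
toe [0.5026 0.0769 0.008 ]
hend [0.4279 0.4102 0.012 ]
v1 [ 0.7375 -0.0105  0.088 ]
v2 [ 0.7315 -0.0971  0.088 ]
v3 [0.3704 0.0339 0.088 ]
v4 [0.7162 0.2707 0.088 ]
front edge y= [-0.0326 -0.123 ] resid 0.0003015948286545052
side rows 128.5 214.5 [[ 0.7357 -0.2947  0.058 ]
 [ 0.4566 -0.2832  0.058 ]]
[[-0.9566  0.2914 -0.0004]
 [ 0.2914  0.9566 -0.0017]
 [-0.0001 -0.0018 -1.    ]]
```

```bash
cat >> h.py <<'E'
def to2(target,M):
    s=ctrl.get_state(); p=s["position"]; A=Ro.from_rotvec(s["tool_rot"]).as_matrix()
    print("turn first deg",np.round(np.degrees(Ro.from_matrix(A.T@M).as_rotvec()),2),"then shift mm",np.round(M.T@(np.array(target)-p)*1000,1),"| shift in present axes",np.round(A.T@(np.array(target)-p)*1000,1))
E
python3 - <<'E'
from h import *
to2([.453,.2984,.003],Rot(-.2187,.9757))
E
```

```text
turn first deg [-9.000e-02  6.000e-02  6.042e+01] then shift mm [-372.7  186.7  184.8] | shift in present axes [-346.3 -231.6  185.2]
```

```bash
python3 -m handwheel '[[0.06,0,0,0.01,0,0,10.07],[0.06,0,0,0.01,0,0,10.07],[0.06,0,0,0.01,0,0,10.07],[0.06,0,0,0.01,0,0,10.07],[0.06,0,0,0.01,0,0,10.07],[0.06,0,0,0.01,0,0,10.07],[0.06,-0.062,0.031,0.01,0,0,0],[0.06,-0.062,0.031,0.01,0,0,0],[0.06,-0.062,0.031,0.01,0,0,0],[0.06,-0.062,0.031,0.01,0,0,0],[0.06,-0.062,0.031,0.01,0,0,0],[0.06,-0.062,0.031,0,0,0,0]]' 15
python3 - <<'E'
from h import *
to2([.453,.2984,.003],Rot(-.2187,.9757))
E
```

```text
time: 1.6
position: [0.4248, 0.3314, 0.0832]
tool_rot: [-1.963, -2.452, 0.002]
ft_force: [0.9, 0.7, -0.3]
grip_width: 0.688
grip_force: 0.0
turn first deg [-0.08  0.04  0.02] then shift mm [-38.4  20.3  80.2] | shift in present axes [-38.3  20.4  80.2]
```

```bash
python3 -m handwheel '[[0.06,0,0,0,0,0,0],[0.06,0,0,0,0,0,0]]' | head -2
python3 - <<'E'
from h import *
c=ctrl.camera_info("wrist"); im,d=ctrl.get_image("wrist"); K,R,t=c["intrinsics"],c["R"],c["t"]
np.savez("w1.npz",im=im,d=d,K=K,R=R,t=t); cv2.imwrite("pics/w1.png",im)
m=cv2.bitwise_or(mask(im,(0,120,50),(8,255,255)),mask(im,(172,120,50),(180,255,255)))
c=big(m); W=ray(c,.018,K,R,t)[:,:2]; r=cv2.minAreaRect((W*1000).astype(np.float32)); print(r, c.min(0),c.max(0), "cam",-R.T@t)
to2([.453,.2984,.003],Rot(-.2187,.9757))
E
```

```text
time: 1.85
position: [0.4241, 0.3338, 0.0839]
((443.88824462890625, 342.33843994140625), (19.95125961303711, 123.14615631103516), 12.613746643066406) [266 107] [293 257] cam [0.40896096 0.40506217 0.27956628]
turn first deg [-0.04 -0.03  0.09] then shift mm [-41.8  20.9  80.9] | shift in present axes [-41.9  20.8  80.9]
```

View pics/w1.png

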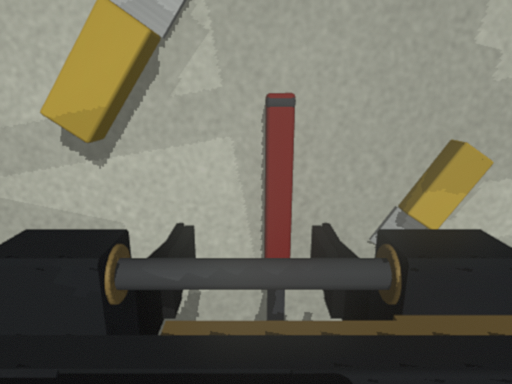

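Wrist view: the red handle runs from (280,95) down between the open fingers at column 278, 22 px right of their middle. This agrees with the computed shift of +21 mm, so I descend.

```bash
python3 -m handwheel '[[0.06,-0.021,0.0105,0,0,0,0],[0.06,-0.021,0.0105,0.015,0,0,0],[0.06,0,0,0.03,0,0,0],[0.06,0,0,0.025,0,0,0],[0.06,0,0,0.008,0,0,0],[0.06,0,0,0,0,0,0]]'
python3 - <<'E'
from h import *
to2([.4535,.298,.003],Rot(-.2187,.9757))
E
```

```text
time: 2.65
position: [0.4534, 0.2982, 0.006]
tool_rot: [-1.961, -2.454, 0.001]
ft_force: [-0.6, -0.1, 0.3]
grip_width: 0.689
grip_force: 0.0
turn first deg [-0.04  0.01  0.11] then shift mm [-0.2  0.1  3. ] | shift in present axes [-0.2  0.1  3. ]
```

```bash
python3 -m handwheel '[[0.06,0,0,0.003,0,0,0],[0.0,0,0,0,0,0,0],[0.0,0,0,0,0,0,0],[0.0,0,0,0,0,0,0],[0.0,0,0,0,0,0,0],[0.0,0,0,-0.02,0,0,0],[0.0,0,0,-0.04,0,0,0],[0.0,0,0,0,0,0,0]]' 45
python3 - <<'E'
from h import *
c=ctrl.camera_info("wrist"); im,d=ctrl.get_image("top"); c=ctrl.camera_info("top"); K,R,t=c["intrinsics"],c["R"],c["t"]
cv2.imwrite("pics/t1.png",im); s=ctrl.get_state(); print(s["grip_width"]*.087,s["grip_force"],s["ft_force"],s["torque"])
E
```

```text
time: 3.65
position: [0.4565, 0.2989, 0.0665]
tool_rot: [1.963, 2.451, 0.01]
ft_force: [0.2, 0.1, -0.7]
grip_width: 0.03
grip_force: 0.0
0.0009772944992043793 0.0 [-1.08035146 -0.23413287 -0.17462383] [-0.08179047  0.10484     0.0086963 ]
```

```bash
python3 -m handwheel '[[0.06,0,0,-0.02,0,0,0],[0.06,0,0,0,0,0,0],[0.06,0,0,0,0,0,0]]' | head -6
python3 - <<'E'
from h import *
c=ctrl.camera_info("wrist"); im,d=ctrl.get_image("wrist"); K,R,t=c["intrinsics"],c["R"],c["t"]; cv2.imwrite("pics/w2.png",im)
m=cv2.bitwise_or(mask(im,(0,120,50),(8,255,255)),mask(im,(172,120,50),(180,255,255)))
c=big(m); W=ray(c,.018,K,R,t)[:,:2]; r=cv2.minAreaRect((W*1000).astype(np.float32)); print(r, c.min(0),c.max(0))
P=cloud(d,K,R,t); print(np.median(P[c[:,1],c[:,0],2]))
E
```

```text
time: 4.08
position: [0.4535, 0.2968, 0.0819]
tool_rot: [-1.963, -2.452, 0.003]
ft_force: [-0.1, -0.9, 0.9]
grip_width: 0.272
grip_force: 0.0
((446.80133056640625, 330.54547119140625), (20.240108489990234, 147.7777557373047), 12.75703239440918) [239  45] [267 238]
0.017007671598883087
```

View pics/w2.png

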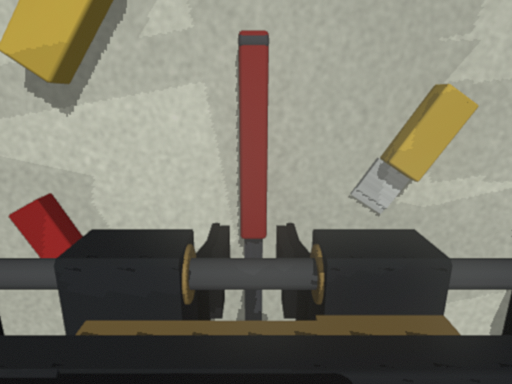

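The bar still lies flat and in place: the fingers had not yet closed when the lift began. I repeat with a longer close.

```bash
python3 -m handwheel '[[0.04,0,0,0.03,0,0,0],[0.04,0,0,0.035,0,0,0],[0.04,0,0.0005,0.014,0,0,0],[0.0,0,0,0,0,0,0],[0.0,0,0,0,0,0,0],[0.0,0,0,0,0,0,0],[0.0,0,0,0,0,0,0],[0,0,0,0,0,0,0]]' 45
```

```text
time: 5.12
position: [0.4549, 0.2976, 0.0046]
tool_rot: [1.963, 2.452, 0.001]
ft_force: [-0.5, -0.9, -0.4]
grip_width: 0.031
grip_force: 0.0
```

```bash
python3 - <<'E'
from h import *
s=ctrl.get_state(); c=ctrl.camera_info("wrist"); im,d=ctrl.get_image("wrist"); K,R,t=c["intrinsics"],c["R"],c["t"]; 
print(s["grip_width"],s["grip_force"],proj(s["position"],K,R,t),"cam",-R.T@t,s["position"])
c2=ctrl.camera_info("scene"); i2,_=ctrl.get_image("scene"); u=proj(s["position"],c2["intrinsics"],c2["R"],c2["t"])[0]; print(u)
a,b=np.clip(u.astype(int)-[75,75],0,[362,234]); sc=cv2.resize(i2[b:b+150,a:a+150],(450,450),interpolation=cv2.INTER_CUBIC)
cv2.imwrite("pics/w3.png",np.hstack([cv2.resize(im,(350,262)),np.zeros((262,1,3),np.uint8)])if 0 else np.hstack([sc,cv2.copyMakeBorder(cv2.resize(im,(350,262)),0,188,0,0,cv2.BORDER_CONSTANT)]))
E
```

```text
0.030912667157732075 0.0 [[251.74536443 220.19847646]] cam [0.4394569  0.36875264 0.20023373] [0.45487791 0.29758429 0.00458412]
[347.35653391 252.40027858]
```

View pics/w3.png

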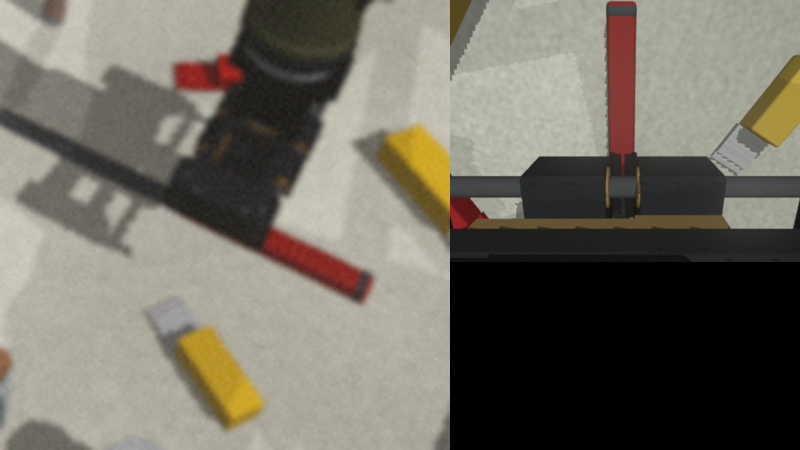

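Scene crop: the hand sits over the handle near (230,210) and its shadow lies well apart from it. The wrist view shows the fingers shut above the red handle at about (622,160). I check the depth of the fingertips.

```bash
python3 - <<'E'
from h import *
np.set_printoptions(precision=3,suppress=True,linewidth=200)
s=ctrl.get_state(); c=ctrl.camera_info("wrist"); im,d=ctrl.get_image("wrist"); K,R,t=c["intrinsics"],c["R"],c["t"]
P=cloud(d,K,R,t); A=Ro.from_rotvec(s["tool_rot"]).as_matrix()
T=(P-s["position"])@A*1000
for r in (180,200,215,222,228,235,245,255,270,290): print(r,[ (int(u),np.round(T[r,u]).astype(int).tolist(), im[r,u].tolist()) for u in (235,245,252,259,270)])
i2,d2=ctrl.get_image("scene");c=ctrl.camera_info("scene");Q=cloud(d2,c["intrinsics"],c["R"],c["t"])
near=(np.hypot(Q[...,0]-.4549,Q[...,1]-.2976)<.03); print("scene z near tcp",np.percentile(Q[near][:,2],[1,5,25,50,75]))
print("spare state",s["joint_positions"])
E
```

```text
180 [(235, [28, -9, -13], [54, 59, 123]), (245, [29, -4, -13], [54, 58, 131]), (252, [29, 0, -14], [53, 57, 131]), (259, [28, 4, -13], [55, 58, 132]), (270, [28, 10, -11], [87, 95, 119])]
200 [(235, [17, -9, -12], [52, 57, 120]), (245, [17, -4, -13], [52, 56, 129]), (252, [17, 0, -13], [48, 54, 128]), (259, [17, 4, -14], [52, 56, 130]), (270, [11, 11, 5], [96, 105, 123])]
215 [(235, [8, -9, -13], [47, 52, 115]), (245, [8, -4, -13], [49, 53, 128]), (252, [8, 0, -13], [49, 53, 128]), (259, [8, 4, -12], [49, 54, 129]), (270, [1, 11, 6], [111, 122, 131])]
222 [(235, [4, -10, -13], [46, 50, 108]), (245, [4, -4, -13], [48, 52, 128]), (252, [4, 0, -14], [48, 51, 128]), (259, [4, 4, -14], [47, 52, 129]), (270, [-3, 11, 5], [123, 135, 136])]
228 [(235, [11, -8, -41], [41, 43, 48]), (245, [10, -3, -38], [42, 46, 50]), (252, [0, 0, -14], [46, 50, 119]), (259, [10, 4, -38], [42, 46, 50]), (270, [11, 9, -41], [39, 42, 46])]
235 [(235, [11, -8, -48], [37, 40, 42]), (245, [10, -3, -46], [40, 43, 46]), (252, [-4, 0, -13], [42, 45, 95]), (259, [10, 4, -46], [40, 44, 47]), (270, [11, 9, -49], [39, 42,
[... 163 characters left out ...]
36, 5, -115], [45, 64, 75])]
255 [(235, [35, -4, -118], [50, 79, 94]), (245, [10, -3, -67], [34, 36, 38]), (252, [-17, 0, -12], [34, 36, 66]), (259, [10, 3, -67], [35, 38, 41]), (270, [35, 5, -119], [46, 69, 81])]
270 [(235, [32, -4, -120], [59, 72, 78]), (245, [32, -1, -120], [73, 74, 72]), (252, [31, 0, -119], [72, 72, 71]), (259, [31, 2, -120], [71, 72, 71]), (270, [32, 5, -120], [60, 72, 78])]
290 [(235, [26, -4, -120], [42, 69, 81]), (245, [2, -2, -82], [32, 34, 36]), (252, [-40, 0, -13], [36, 38, 57]), (259, [3, 3, -82], [31, 34, 36]), (270, [27, 5, -122], [36, 52, 60])]
scene z near tcp [-0.002  0.001  0.17   0.443  0.456]
spare state [-0.9    0.269  0.306  1.927 -0.098  0.959 -0.327]
```

Depth shows that the fingers end about 35 mm behind the nominal TCP: at tool z = -28 the ray passes by, and at -38 it hits a finger. I calibrate this by gently touching the handle top (18 mm) with the shut fingers.

```bash
python3 -m handwheel '[[0,0,0,0.005,0,0,0],[0,0,0,0.005,0,0,0],[0,0,0,0,0,0,0]]' 45; python3 -m handwheel '[[0,0,0,0.002,0,0,0],[0,0,0,0.002,0,0,0],[0,0,0,0,0,0,0]]'; python3 -m handwheel '[[0,0,0,0.002,0,0,0],[0,0,0,0.001,0,0,0],[0,0,0,0,0,0,0]]'
```

```text
time: 5.7
position: [0.4541, 0.297, -0.0066]
tool_rot: [-1.963, -2.452, 0.002]
ft_force: [-0.1, -0.7, -0.3]
grip_width: 0.005
grip_force: 0.0
time: 6.08
position: [0.4545, 0.2973, -0.01]
tool_rot: [-1.963, -2.452, 0.0]
ft_force: [0.0, 0.2, 0.1]
grip_width: 0.004
grip_force: 0.0
time: 6.45
position: [0.4546, 0.2973, -0.0129]
tool_rot: [1.963, 2.452, -0.0]
ft_force: [0.5, -0.9, 0.3]
grip_width: 0.0
grip_force: 0.0
```

```bash
for i in 1; do python3 -m handwheel '[[0,0,0,0.002,0,0,0],[0,0,0,0.001,0,0,0],[0,0,0,0,0,0,0]]'|grep -E "pos|ft"; done; python3 -m handwheel '[[0,0,0,0.002,0,0,0],[0,0,0,0,0,0,0]]'|grep -E "pos|ft"
```

```text
position: [0.4547, 0.2974, -0.0154]
ft_force: [-1.4, -0.3, 4.9]
position: [0.4547, 0.2975, -0.0154]
ft_force: [-6.4, -4.5, 18.8]
```

```bash
python3 -m handwheel '[[0,0,0,0.002,0,0,0],[0,0,0,0,0,0,0]]'|grep -E "time|pos|ft"
```

```text
time: 7.32
position: [0.4547, 0.2975, -0.0155]
ft_force: [-10.7, -7.3, 33.0]
```

```bash
python3 -m handwheel '[[0.04,0,0,-0.01,0,0,0],[0.04,0,0,0,0,0,0],[0.04,0,0,0,0,0,0],[0.04,0,0,0,0,0,0],[0.04,0,0,0,0,0,0],[0.04,0,0,0.012,0,0,0],[0.04,0,0,0.012,0,0,0],[0.04,0,0,0,0,0,0]]' 45
```

```text
time: 8.32
position: [0.4547, 0.2974, -0.0334]
tool_rot: [-1.963, -2.452, 0.001]
ft_force: [-2.2, -0.9, 11.2]
grip_width: 0.458
grip_force: 5.3
```

```bash
python3 -m handwheel '[[0.04,0,0,-0.0035,0,0,0],[0,0,0,0,0,0,0],[0,0,0,0,0,0,0],[0,0,0,0,0,0,0],[0,0,0,0,0,0,0],[0,0,0,0,0,0,0]]' 45
```

```text
time: 9.07
position: [0.4542, 0.2971, -0.0308]
tool_rot: [-1.963, -2.452, 0.001]
ft_force: [0.3, 1.3, -3.2]
grip_width: 0.244
grip_force: 45.0
```

Gripped: width 21 mm, 45 N. The tips lie 33.5 mm behind the reported TCP. Next I compute the lift and pre-insert pose.

```bash
cat >> h.py <<'E'
L=.2255; H=.0308; F=np.array([.5453,-.0909,.024])
def barpose(yaw,th,a,dz=0.):
    """yaw: rad added to slab x dir (ccw from above), th: toe-down pitch, a: ridge to toe tip; gives TCP and tool R"""
    ang=np.arctan2(-.9995,-.0326)+yaw; u=np.array([np.cos(ang),np.sin(ang),0]); k=np.array([0,0,1.])
    e=u*np.cos(th)-k*np.sin(th); n=u*np.sin(th)+k*np.cos(th)
    U=F+k*dz-(L-a)*e
    x=-e; z=-n; M=np.c_[x,np.cross(z,x),z]
    return U-H*n, M
def rel(p0,M0,p1,M1): print("   turn",np.round(np.degrees(Ro.from_matrix(M0.T@M1).as_rotvec()),2),"shift in new axes",np.round(M1.T@(p1-p0)*1000,1),"in old axes",np.round(M0.T@(p1-p0)*1000,1))
E
python3 -m handwheel '[[0,0,0,-0.03,0,0,0],[0,0,0,-0.05,0,0,0],[0,0,0,-0.05,0,0,7.2],[0,0,0,0,0,0,7.2],[0,0,0,0,0,0,0],[0,0,0,0,0,0,0]]' 45
python3 - <<'E'
from h import *
p,M=barpose(0,.0,.038,.08); print("high",p); to2(p,M)
p2,M2=barpose(0,.27,.038,.008); print("pre",p2); rel(p,M,p2,M2)
p3,M3=barpose(0,.27,.060,.002); print("in",p3); rel(p2,M2,p3,M3)
E
```

```text
time: 9.82
position: [0.4535, 0.2965, 0.0981]
tool_rot: [-2.253, -2.189, 0.005]
ft_force: [-0.1, 0.4, -6.4]
grip_width: 0.251
grip_force: 45.0
high [0.55141231 0.09650035 0.0732    ]
turn first deg [-0.13  0.12  0.23] then shift mm [-196.7  104.4   24.9] | shift in present axes [-197.1  103.7   25.1]
pre [0.55145868 0.09792196 0.052328  ]
   turn [ 0.   15.47 -0.  ] shift in new axes [-4.2 -0.  20.5] in old axes [ 1.4 -0.  20.9]
in [0.55076748 0.07673027 0.04045991]
   turn [0. 0. 0.] shift in new axes [-23.6   0.    5.8] in old axes [-23.6   0.    5.8]
```

```bash
python3 -m handwheel '[[0,-0.03,0.016,0,0,0,0.1],[0,-0.04,0.021,0,0,0,0.1],[0,-0.045,0.023,0.005,0,0,0],[0,-0.045,0.023,0.01,0,3.8,0],[0,-0.025,0.014,0.01,0,3.9,0],[0,-0.008,0.006,0,0,3.9,0],[0,-0.002,0,0,0,3.9,0],[0,0,0,0,0,0,0],[0,0,0,0,0,0,0]]' 45
python3 - <<'E'
from h import *
p2,M2=barpose(0,.27,.038,.008);to2(p2,M2)
im,d=ctrl.get_image("top"); c=ctrl.camera_info("top"); K,R,t=c["intrinsics"],c["R"],c["t"]; np.savez("top2.npz",im=im,d=d,K=K,R=R,t=t)
cv2.imwrite("pics/t2.png",cv2.resize(im[115:255,190:340],None,fx=4,fy=4,interpolation=cv2.INTER_CUBIC))
P=cloud(d,K,R,t); m=(mask(im,(0,0,0),(180,255,90),(262,178,312,215))>0)
E
```

```text
time: 10.95
position: [0.5506, 0.1006, 0.0709]
tool_rot: [-2.112, -2.045, -0.285]
ft_force: [0.1, 0.1, -4.9]
grip_width: 0.247
grip_force: 45.0
turn first deg [-0.06  0.03 -0.01] then shift mm [-7.6  1.  17.2] | shift in present axes [-7.5  1.  17.2]
```

View pics/t2.png

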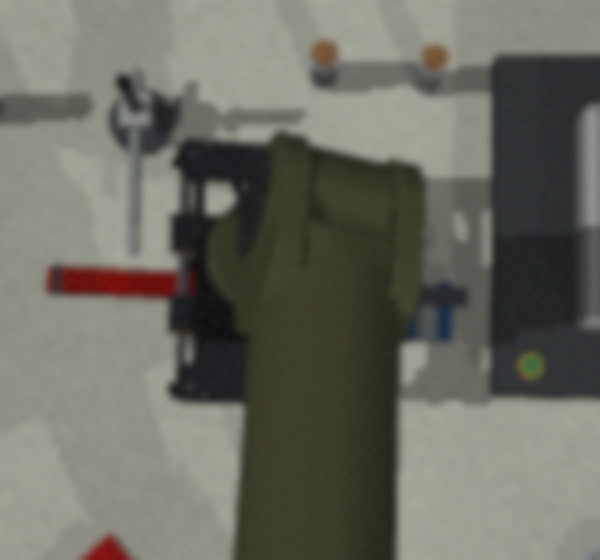

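Crop: the red handle runs along (48..190,281), the blade end shows at (467,296) and the arm tip at (134,252), so the handle clears the arm end. I check the toe against the prediction.

```bash
python3 - <<'E'
from h import *
np.set_printoptions(precision=4,suppress=True)
im,d,K,R,t=load("top2"); s=ctrl.get_state(); A=Ro.from_rotvec(s["tool_rot"]).as_matrix()
toe=s["position"]+A@[-L,0,-H-.008]; hend=s["position"]+A@[.340-L,0,-H-.009]
print("pred toe",toe,proj(toe,K,R,t),"hend",hend,proj(hend,K,R,t))
g=im[186:193,285:318].astype(int).sum(2); print(g)
m=cv2.bitwise_or(mask(im,(0,120,50),(8,255,255),(195,175,245,200)),mask(im,(172,120,50),(180,255,255),(195,175,245,200))); c=big(m); print("red",c.min(0),c.max(0)); 
for u in (210,220,230): print(u, c[c[:,0]==u][:,1].mean(), proj(s["position"]+A@[(hx:= .340-L-(u-203)/429*1.33),0,-H-.018],K,R,t))
print("edge px",proj([.545,-.141,.022],K,R,t), proj([.545,-.1408,.056],K,R,t))
E
```

```text
pred toe [ 0.5435 -0.1263  0.0485] [[307.6207 188.6603]] hend [0.5539 0.201  0.1401] [[202.3228 184.4427]]
[[124 129 141 165 176 170 175 172 172 162 163 186 198 190 172 155 157 176
  202 216 223 234 249 265 269 268 256 212 131 106 111 112 111]
 [122 129 153 175 178 174 176 170 174 161 144 144 147 148 140 128 133 135
  151 165 173 194 235 261 270 270 255 211 132 109 107 113 111]
 [120 124 149 171 173 172 176 178 174 157 135 131 129 129 124 125 126 129
  130 130 140 174 229 262 270 271 256 210 132 107 111 110 109]
 [121 119 130 155 164 173 177 175 168 157 134 132 128 130 127 125 127 126
  125 127 136 172 228 263 269 269 256 207 130 105 114 113 112]
 [116 121 123 133 154 173 179 174 164 150 142 144 147 146 128 124 130 130
  137 136 145 180 231 259 268 265 251 199 129 108 111 107 112]
 [117 117 121 130 152 173 172 180 166 158 170 182 187 177 151 134 129 140
  164 184 190 209 242 266 267 267 244 190 120 105 115 109 114]
 [115 118 120 122 136 161 172 178 173 172 199 224 225 209 173 143 141 159
  201 233 238 248 259 268 273 268 244 187 122 108 110 116 113]]
red [205 182] [233 188]
210 184.5 [[209.8754 184.421 ]]
220 185.5 [[220.0378 184.8268]]
230 185.5 [[230.0794 185.2277]]
edge px [[311.3117 188.9247]] [[312.3429 187.8764]]
```

```bash
sed -i 's/^L=.2255/L=.2235/' h.py; python3 -m handwheel '[[0,-0.005,0.001,0.006,0,0,0],[0,-0.0045,0,0.007,0,0,0],[0,0,0,0.004,0,0,0],[0,0,0,0,0,0,0]]' 45
python3 - <<'E'
from h import *
p2,M2=barpose(0,.27,.038,.008);to2(p2,M2)
p2,M2=barpose(0,.27,.060,.003);to2(p2,M2)
E
```

```text
time: 11.5
position: [0.5515, 0.0955, 0.052]
tool_rot: [-2.114, -2.043, -0.286]
ft_force: [0.5, 0.4, -6.1]
grip_width: 0.249
grip_force: 45.0
turn first deg [-0.04 -0.02 -0.09] then shift mm [ 0.4 -0.1  0.4] | shift in present axes [ 0.4 -0.1  0.4]
turn first deg [-0.04 -0.02 -0.09] then shift mm [-22.9  -0.1   5.2] | shift in present axes [-22.9  -0.    5.2]
```

```bash
python3 -m handwheel '[[0,0,0,0.004,0,0,0],[0,-0.002,0,0.0025,0,0,0],[0,-0.005,0,0,0,0,0],[0,-0.005,0,0,0,0,0],[0,0,0,0,0,0,0]]' 45 | grep -E 'pos|ft'
```

```text
position: [0.5517, 0.0844, 0.0431]
ft_force: [0.4, 0.5, -6.1]
```

```bash
python3 -m handwheel '[[0,-0.004,0,0,0,0,0],[0,-0.004,0,0,0,0,0],[0,0,0,0,0,0,0]]' 45 | grep -E 'pos|ft';python3 - <<'E'
from h import *
p2,M2=barpose(0,.27,.060,.002);to2(p2,M2); print(ctrl.get_state()["torque"])
E
```

```text
position: [0.5513, 0.0771, 0.0409]
ft_force: [-0.5, 0.3, -5.0]
turn first deg [ 0.04 -0.02 -0.14] then shift mm [-2.5 -0.6  0.3] | shift in present axes [-2.5 -0.5  0.3]
[-0.76688954  0.05953723  0.01174392]
```

```bash
python3 -m handwheel '[[0,-0.0025,0,0,0,0,0],[0,0,0,0.0015,0,0,0],[0,0,0,0,0,0,0]]' 45 | grep -E 'pos|ft';python3 - <<'E'
from h import *
s=ctrl.get_state();print(s["torque"])
im,d=ctrl.get_image("top"); print(im[186:192:2,296:318].astype(int).sum(2))
p,M=barpose(0,.27,.060,0.);to2(p,M)
for th in (.18,.09,0,-.012):
    q,N=barpose(0,th,.060,0.); print(th,q); rel(p,M,q,N); p,M=q,N
E
```

```text
position: [0.5512, 0.0758, 0.0388]
ft_force: [-0.2, -0.6, -4.9]
[-0.78425051  0.09242705 -0.00840729]
[[121 141 166 174 168 168 172 173 191 223 245 253 256 255 257 243 203 130
  109 115 111 117]
 [120 146 173 171 176 172 170 156 145 141 143 148 147 145 147 136 117 102
  104 105 113 115]
 [124 129 155 171 176 181 169 156 135 126 125 118 111 110 110 108  95  90
  109 112 110 111]]
turn first deg [ 0.02 -0.03 -0.09] then shift mm [-1.2 -0.5  0.6] | shift in present axes [-1.2 -0.5  0.6]
0.18 [0.55072357 0.07538413 0.02296895]
   turn [-0.   -5.16  0.  ] shift in new axes [-2.1  0.  14.8] in old axes [-3.4  0.  14.6]
0.09 [0.5506986  0.07461851 0.0080198 ]
   turn [ 0.   -5.16 -0.  ] shift in new axes [-2.1  0.  14.8] in old axes [-3.4  0.  14.6]
0 [ 0.55062993  0.0725131  -0.0068    ]
   turn [ 0.   -5.16  0.  ] shift in new axes [-2.1  0.  14.8] in old axes [-3.4  0.  14.6]
-0.012 [ 0.5506175   0.07213194 -0.00875974]
   turn [ 0.   -0.69 -0.  ] shift in new axes [-0.4  0.   2. ] in old axes [-0.4  0.   2. ]
```

```bash
python3 -m handwheel '[[0,-0.001,0,0.004,0,-1.29,0],[0,-0.001,0,0.0037,0,-1.29,0],[0,-0.0007,0,0.0037,0,-1.29,0],[0,-0.0007,0,0.0037,0,-1.29,0],[0,0,0,0,0,0,0]]' 45 | grep -E 'pos|ft';python3 - <<'E'
from h import *
s=ctrl.get_state();print(s["torque"])
p,M=barpose(0,.18,.060,0.);to2(p,M)
p,M=barpose(0,.09,.060,0.);to2(p,M)
E
```

```text
position: [0.5515, 0.0761, 0.0238]
ft_force: [-1.3, -2.0, -1.6]
[-0.58708648  0.32704166  0.02401967]
turn first deg [ 0.03 -0.   -0.06] then shift mm [-0.9 -0.7  0.7] | shift in present axes [-0.9 -0.7  0.7]
turn first deg [ 0.03 -5.16 -0.06] then shift mm [-2.9 -0.7 15.6] | shift in present axes [-4.3 -0.7 15.2]
```

Contact with the ridge is starting. I continue levering gently.

```bash
python3 -m handwheel '[[0,-0.001,0,0.0037,0,-1.29,0],[0,-0.001,0,0.0037,0,-1.29,0],[0,-0.0008,0,0.0037,0,-1.29,0],[0,-0.0008,0,0.0038,0,-1.29,0],[0,0,0,0,0,0,0]]' 45 | grep -E 'pos|ft';python3 - <<'E'
from h import *
s=ctrl.get_state();print(s["torque"])
p,M=barpose(0,.09,.060,0.);to2(p,M)
p,M=barpose(0,0.0,.060,0.);to2(p,M)
E
```

```text
position: [0.552, 0.0753, 0.0093]
ft_force: [-2.8, -0.6, 5.5]
[-0.23725221  0.79318769 -0.06372307]
turn first deg [ 0.07 -0.06 -0.08] then shift mm [-0.8 -1.2  1.2] | shift in present axes [-0.8 -1.2  1.2]
turn first deg [ 0.07 -5.22 -0.09] then shift mm [-2.8 -1.2 16.1] | shift in present axes [-4.2 -1.2 15.8]
```

```bash
python3 -m handwheel '[[0,-0.001,0,0.0038,0,-1.29,0],[0,-0.001,0,0.0038,0,-1.29,0],[0,-0.0008,0,0.0038,0,-1.29,0],[0,-0.0008,0,0.0038,0,-1.29,0],[0,0,0,0,0,0,0]]' 45 | grep -E 'pos|ft';python3 - <<'E'
from h import *
s=ctrl.get_state();print(s["torque"])
p,M=barpose(0,-.01,.060,0.);to2(p,M)
im,d=ctrl.get_image("top");c=ctrl.camera_info("top");P=cloud(d,c["intrinsics"],c["R"],c["t"])
print("slab top z front/rear", [np.median(P[150:185,a:b,2]).round(4) for a,b in ((316,326),(392,398))])
q=P[182:189,203:216]; print("handle end",[np.percentile(P[178:192,204:215,2],k).round(4) for k in (80,90,97)])
E
```

```text
position: [0.5526, 0.0733, -0.0057]
ft_force: [-1.9, 0.2, 7.7]
[ 0.18305843  0.62930734 -0.3614074 ]
turn first deg [ 0.14 -0.7  -0.12] then shift mm [-1.1 -1.9  2.7] | shift in present axes [-1.1 -1.9  2.7]
slab top z front/rear [np.float64(0.0644), np.float64(0.1284)]
handle end [np.float64(0.0062), np.float64(0.0445), np.float64(0.0477)]
```

```bash
python3 -m handwheel '[[0,-0.0002,0,0.0015,0,-0.4,0],[0,-0.0002,0,0.0015,0,-0.4,0],[0,0,0,0,0,0,0]]' 45 | grep -E 'pos|ft';python3 - <<'E'
from h import *
s=ctrl.get_state();print(s["torque"])
p,M=barpose(0,-.012,.060,0.);to2(p,M)
for y in (-.0525,-.105,-.1575,-.21):
    q,N=barpose(y,-.012,.060,0.); print(y,q); rel(p,M,q,N); p,M=q,N
im,d=ctrl.get_image("top");c=ctrl.camera_info("top");P=cloud(d,c["intrinsics"],c["R"],c["t"])
print("slab top z front", np.median(P[150:185,316:326,2]).round(4)); print("handle",[np.percentile(P[178:192,204:215,2],k).round(4) for k in (90,97)])
E
```

```text
position: [0.5527, 0.0728, -0.0084]
ft_force: [-2.7, 0.2, 8.9]
[ 0.10443324  0.68410624 -0.32263327]
turn first deg [ 0.15 -0.05 -0.15] then shift mm [-0.8 -2.1  0.4] | shift in present axes [-0.8 -2.1  0.4]
-0.0525 [ 0.55916542  0.07162827 -0.00875974]
   turn [0.04 0.   3.01] shift in new axes [ 0.2  8.6 -0. ] in old axes [-0.2  8.6  0. ]
-0.105 [ 0.56767513  0.07067674 -0.00875974]
   turn [0.04 0.   3.01] shift in new axes [ 0.2  8.6 -0. ] in old axes [-0.2  8.6  0. ]
-0.1575 [ 0.57612318  0.06927996 -0.00875974]
   turn [0.04 0.   3.01] shift in new axes [ 0.2  8.6 -0. ] in old axes [-0.2  8.6  0. ]
-0.21 [ 0.5844863   0.06744179 -0.00875974]
   turn [0.04 0.   3.01] shift in new axes [ 0.2  8.6 -0. ] in old axes [-0.2  8.6  0. ]
slab top z front 0.0655
handle [np.float64(0.0391), np.float64(0.0427)]
```

```bash
python3 -m handwheel '[[0,0,0,0.001,0,-0.3,0],[0,0,0.0043,0,0,0,1.5],[0,0,0.0043,0,0,0,1.5],[0,0,0.0043,0,0,0,1.5],[0,0,0.0043,0,0,0,1.5],[0,0,0,0,0,0,0]]' 45 | grep -E 'pos|ft'
python3 -m handwheel '[[0,0,0.0043,0,0,0,1.5],[0,0,0.0043,0,0,0,1.5],[0,0,0,0,0,0,0]]' 45 | grep -E 'pos|ft';python3 - <<'E'
from h import *
s=ctrl.get_state();print(s["torque"])
p,M=barpose(-.21,-.012,.060,0.);to2(p,M)
im,d=ctrl.get_image("top");c=ctrl.camera_info("top");P=cloud(d,c["intrinsics"],c["R"],c["t"])
cv2.imwrite("pics/t3.png",cv2.resize(im[115:255,190:340],None,fx=4,fy=4,interpolation=cv2.INTER_CUBIC))
print("slab top z front", np.median(P[150:185,316:326,2]).round(4))
E
```

```text
position: [0.5705, 0.0711, -0.0094]
ft_force: [-0.9, -1.0, 7.1]
position: [0.5795, 0.0697, -0.0091]
ft_force: [-0.9, 0.1, 6.9]
[-0.15590157  0.18376045  0.46969601]
turn first deg [0.47 0.26 3.01] then shift mm [-1.   5.4 -0.3] | shift in present axes [-1.3  5.3 -0.3]
slab top z front 0.0654
```

```bash
python3 -m handwheel '[[0,0,0.0043,0,0,0,1.5],[0,0,0.0035,0,0,0,1.5],[0,0,0,0,0,0,0]]' 45 | grep -E 'pos|ft';python3 - <<'E'
from h import *
s=ctrl.get_state();print(s["torque"])
p,M=barpose(-.21,-.012,.060,0.);to2(p,M)
im,d=ctrl.get_image("top");c=ctrl.camera_info("top");P=cloud(d,c["intrinsics"],c["R"],c["t"])
cv2.imwrite("pics/t3.png",cv2.resize(im[115:255,190:340],None,fx=4,fy=4,interpolation=cv2.INTER_CUBIC))
E
```

```text
position: [0.5876, 0.0681, -0.0089]
ft_force: [1.2, -1.5, 6.0]
[-0.19657751  0.05209041  0.78502179]
turn first deg [0.54 0.25 0.08] then shift mm [-1.4 -2.9 -0.1] | shift in present axes [-1.4 -2.9 -0.1]
```

View pics/t3.png

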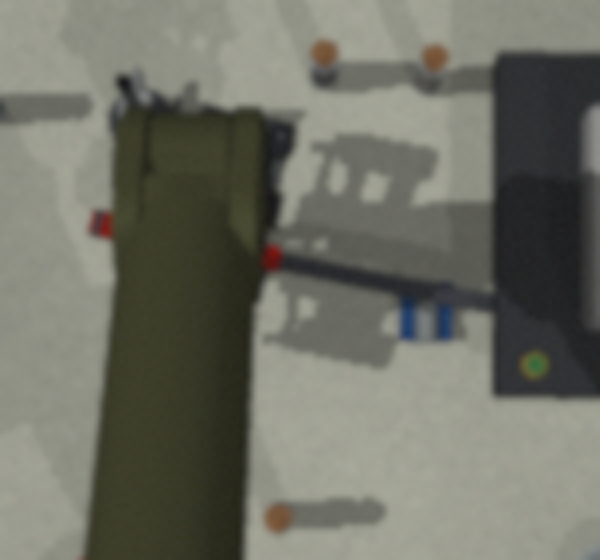

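Crop: the bar crosses the ridge near its upper end at (430,290), and the handle reaches under the arm to (100,223). I bring the bar 4 mm back along the ridge, then let it up against the arm gently.

```bash
python3 -m handwheel '[[0,0,-0.002,0,0,0,0],[0,0,-0.0025,0,0,0,0],[0,0,0,-0.001,0,0.25,0],[0,0,0,0,0,0,0]]' 45 | grep -E 'pos|ft'; python3 -m handwheel '[[0,0,0,-0.001,0,0.25,0],[0,0,0,-0.0005,0,0.1,0],[0,0,0,0,0,0,0]]' 45 | grep -E 'pos|ft'; python3 -m handwheel '[[0,0,0,-0.001,0,0.25,0],[0,0,0,0,0,0,0]]' 45 | grep -E 'time|pos|ft'
```

```text
position: [0.5866, 0.0685, -0.0066]
ft_force: [5.0, -2.8, 6.7]
position: [0.5866, 0.0687, -0.0061]
ft_force: [8.1, -1.4, -0.9]
time: 18.0
position: [0.5866, 0.0689, -0.006]
ft_force: [11.2, -1.1, -8.5]
```

```bash
python3 -m handwheel '[[0,0,0.003,0.0008,0,-0.15,0],[0,0,0,0,0,0,0]]' 45 | grep -E 'pos|ft'; python3 - <<'E'
from h import *
print(ctrl.get_state()["torque"])
E
```

```text
position: [0.5871, 0.0687, -0.0062]
ft_force: [5.7, -1.2, 3.6]
[ 0.035662   -0.92106247  0.68810223]
```

```bash
python3 -m handwheel '[[0,0,0.002,0,0,0,0],[0.03,0,0,0,0,0,0],[0.045,0,0,0,0,0,0],[0.045,0,0,0,0,0,0],[0.045,0,0,0,0,0,0]]' 30 | grep -E 'pos|ft|grip_w'; python3 - <<'E'
from h import *
im,d=ctrl.get_image("top");c=ctrl.camera_info("top");P=cloud(d,c["intrinsics"],c["R"],c["t"])
print("slab top z front", np.median(P[150:185,316:326,2]).round(4))
s=ctrl.get_state(); print(s["grip_width"]*.087,s["ft_force"])
E
```

```text
position: [0.5844, 0.0671, -0.0088]
ft_force: [-0.1, 0.1, 0.7]
grip_width: 0.503
slab top z front 0.0649
0.04413213326451428 [0.42983468 0.50580162 0.26685038]
```

Released: the slab top at the front stays at 64.9 mm (65.4 mm while held), so the bar holds itself. Next is the shim. A widthwise grip would bring the 190 mm hand body over the vials, so I grip it lengthwise, set it before the foot and push it home from behind.

```bash
python3 -m handwheel '[[0.05,0,0,-0.03,0,0,0],[0.087,0,0,-0.05,0,0,0],[0.087,0,0,-0.04,0,0,-10.5],[0.087,0,0,0,0,0,-10.5],[0.087,0,0,0,0,0,-10.5],[0.087,0,0,0,0,0,-10.5],[0.087,0,0,0,0,0,-10.5],[0.087,0,0,0,0,0,-10.5],[0.087,0,0,0,0,0,-10.5],[0.087,0,0,0,0,0,-10.5],[0.087,0,0,0,0,0,0]]' 30 | grep -E 'time|pos|ft'; python3 - <<'E'
from h import *
to2([.5747,.369,.06],Rot(-.942,.335))
im,d=ctrl.get_image("top");c=ctrl.camera_info("top");P=cloud(d,c["intrinsics"],c["R"],c["t"])
print("slab top z front", np.median(P[150:185,316:326,2]).round(4))
E
```

```text
time: 20.3
position: [0.5845, 0.0679, 0.1114]
ft_force: [-0.1, -0.1, -0.6]
turn first deg [-0.33  0.24 -0.52] then shift mm [110.1 280.4  51.4] | shift in present axes [112.9 279.7  49.3]
slab top z front 0.0646
```

```bash
python3 -m handwheel '[[0.087,0.01,0.03,0,0,0,-0.5],[0.087,0.022,0.056,0,0,0,0],[0.087,0.022,0.056,0,0,0,0],[0.087,0.022,0.056,0.005,0,0,0],[0.087,0.022,0.056,0.015,0,0,0],[0.087,0.014,0.028,0.015,0,0,0],[0.087,0,0,0,0,0,0],[0.087,0,0,0,0,0,0]]' 30 | grep -E 'time|pos|ft'; python3 - <<'E'
from h import *
c=ctrl.camera_info("wrist"); im,d=ctrl.get_image("wrist"); K,R,t=c["intrinsics"],c["R"],c["t"]; cv2.imwrite("pics/w4.png",im)
m=mask(im,(15,110,50),(35,255,255)); cs=sorted(cv2.findContours(m,cv2.RETR_EXTERNAL,cv2.CHAIN_APPROX_NONE)[0],key=cv2.contourArea)[-3:]
for c in cs:
    c=c[:,0]; W=ray(c,.022,K,R,t)[:,:2]; r=cv2.minAreaRect((W*1000).astype(np.float32)); print(r,c.min(0),c.max(0))
to2([.5747,.369,.06],Rot(-.942,.335))
E
```

```text
time: 21.35
position: [0.5741, 0.3694, 0.0745]
ft_force: [-0.0, -0.4, 0.0]
((722.1978759765625, 443.80462646484375), (202.76734924316406, 18.85519027709961), 70.72421264648438) [274 315] [511 334]
((573.0875244140625, 371.8878173828125), (68.54829406738281, 32.42647933959961), 70.4990234375) [210 172] [300 213]
((534.2513427734375, 555.259765625), (98.06712341308594, 44.94771194458008), 10.410054206848145) [433   0] [511 130]
turn first deg [-0.36  0.34 -0.1 ] then shift mm [-0.   0.1 15. ] | shift in present axes [ 0.1  0.2 15. ]
```

View pics/w4.png

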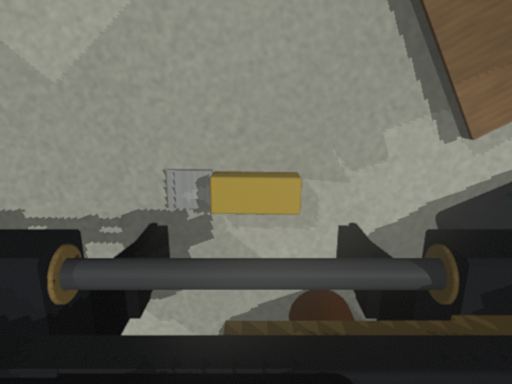

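Wrist view: the block spans columns 210–300 and rows 172–213, in line with the fingers and between them (168..338), with the tongue on the left (165–210). I descend with the tips kept above the tongue and grip over its length.

```bash
python3 -m handwheel '[[0.087,0,0.0015,0.03,-0.35,0.3,0],[0.087,0,0,0.035,0,0,0],[0.087,0,0,0.025,0,0,0],[0.087,0,0,0.009,0,0,0],[0.087,0,0,0,0,0,0],[0.05,0,0,0,0,0,0],[0.05,0,0,0,0,0,0],[0.05,0,0,0,0,0,0],[0.05,0,0,0,0,0,0],[0.05,0,0,0,0,0,0]]' 18; python3 - <<'E'
from h import *
s=ctrl.get_state(); print(s["grip_width"]*.087)
E
```

```text
time: 22.65
position: [0.5745, 0.3725, -0.0235]
tool_rot: [0.531, 3.096, 0.002]
ft_force: [-0.2, -0.4, 6.1]
grip_width: 0.802
grip_force: 18.0
0.069795557204723
```

Held over its length (69.8 mm). I lift, turn to the slab's direction and refine the slab's sides for the foot line.

```bash
python3 -m handwheel '[[0.05,0,0,-0.02,0,0,0],[0.05,0,0,-0.04,0,0,0],[0.05,0,0,-0.04,0,0,-8.8],[0.05,0,0,0,0,0,-8.8],[0.05,0,0,0,0,0,0]]' 18|grep -E 'pos|ft|grip'; python3 - <<'E'
from h import *
np.set_printoptions(precision=4,suppress=True)
im,d,K,R,t=load("top0")
def side(r0,r1,sg):
    pts=[]
    for c in range(320,398,3):
        g=sg*np.diff(im[r0:r1,c].astype(float).sum(1)); k=g.argmax(); 
        w=np.clip(g[max(k-1,0):k+2],0,None); pts.append([c,r0+.5+k+(w*np.arange(-1,2)[:len(w)]).sum()/w.sum()])
    pts=np.array(pts); z=.056+(pts[:,0]-313)/88*.005
    W=np.array([ray(p,q,K,R,t)[0] for p,q in zip(pts,z)]); f=np.polyfit(W[:,1],W[:,0],1)
    r=W[:,0]-np.polyval(f,W[:,1]); ok=abs(r)<.002; f=np.polyfit(W[ok,1],W[ok,0],1); print(f,np.polyval(f,-.1425),np.std(r[ok])); return np.polyval(f,-.1425)
a=side(120,140,-1); b=side(205,225,1); print("width",a-b,"mid x",(a+b)/2)
E_=np.array([.6355,-.1437]); s=np.array([-.0326,-.9995])
for o in (.06,.022): print(np.r_[E_-(o+.035)*s]); to2(np.r_[E_-(o+.035)*s,.066],Rot(-.9995,.0326))
E
```

```text
position: [0.5741, 0.3724, 0.0766]
ft_force: [0.1, 0.3, -0.8]
grip_width: 0.803
grip_force: 18.0
[0.0311 0.7447] 0.7403004695978112 0.00015400992243475438
[0.029  0.4647] 0.46055891508176094 0.0005172043147428255
width 0.2797415545160502 mid x 0.600429692339786
[ 0.6386 -0.0487]
turn first deg [ 0.09  0.   -0.09] then shift mm [ -78.2 -418.8   10.6] | shift in present axes [ -78.9 -418.7    9.9]
[ 0.6374 -0.0867]
turn first deg [ 0.09  0.   -0.09] then shift mm [ -78.2 -456.8   10.6] | shift in present axes [ -79.  -456.7    9.8]
```

```bash
python3 -m handwheel '[[0.05,-0.005,-0.025,0,0,0,0],[0.05,-0.01,-0.054,0,0,0,0],[0.05,-0.01,-0.054,0,0,0,0],[0.05,-0.01,-0.054,0,0,0,0],[0.05,-0.01,-0.054,0,0,0,0],[0.05,-0.01,-0.054,0,0,0,0],[0.05,-0.01,-0.054,0,0,0,0],[0.05,-0.009,-0.05,0.02,0,0,0],[0.05,-0.004,-0.02,0.02,0,0,0],[0.05,0,0,0,0,0,0],[0.05,0,0,0,0,0,0]]' 18|grep -E 'time|pos|ft|grip'; python3 - <<'E'
from h import *
np.set_printoptions(precision=4,suppress=True)
E_=np.array([.6354,-.1437]); s=np.array([-.0326,-.9995])
to2(np.r_[E_-(.06+.035)*s,-.021],Rot(-.9995,.0326)); S=ctrl.get_state()["position"]
c=ctrl.camera_info("wrist"); im,d=ctrl.get_image("wrist"); K,R,t=c["intrinsics"],c["R"],c["t"]; cv2.imwrite("pics/w5.png",im)
m=mask(im,(15,110,50),(35,255,255)); c=max((c for c in cv2.findContours(m,cv2.RETR_EXTERNAL,cv2.CHAIN_APPROX_NONE)[0] if c[:,0,1].max()<300),key=cv2.contourArea)[:,0]
zt=S[2]+.0235+.022; r=cv2.minAreaRect((ray(c,zt,K,R,t)[:,:2]*1000).astype(np.float32)); print(zt,r,c.min(0),c.max(0),S)
E
```

```text
time: 24.65
position: [0.638, -0.0482, 0.0354]
ft_force: [0.8, 0.3, -1.2]
grip_width: 0.803
grip_force: 18.0
turn first deg [ 0.08 -0.05 -0.01] then shift mm [-0.5 -0.5 56.4] | shift in present axes [-0.6 -0.6 56.4]
0.08087505844710946 ((629.3911743164062, -47.85881042480469), (69.00945281982422, 23.550973892211914), 88.24602508544922) [180 212] [325 258] [ 0.638  -0.0482  0.0354]
```

View pics/w5.png

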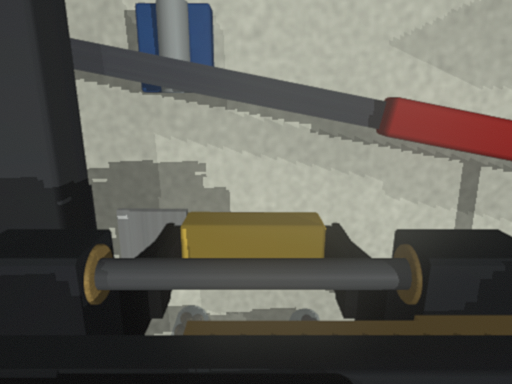

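Wrist view: the shim is held at (180–325, 212–258) with its tongue toward the slab on the left (117–187). The bar lies across the fulcrum at (175,72), close to the ridge's near end but on it. I lower the shim and slip the tongue in part way.

```bash
python3 -m handwheel '[[0.05,0,0,0.025,0,0,0],[0.05,-0.0003,0,0.025,0,0,0],[0.05,0,0,0.006,0,0,0],[0.05,0,0,0,0,0,0]]' 18|grep -E 'pos|ft'; python3 -m handwheel '[[0.05,0,0,0.0015,0,0,0],[0.05,0,-0.007,0,0,0,0],[0.05,0,-0.008,0,0,0,0],[0.05,0,-0.008,0,0,0,0],[0.05,0,-0.006,0,0,0,0],[0.05,0,0,0,0,0,0]]' 18|grep -E 'pos|ft'; python3 - <<'E'
from h import *
E_=np.array([.6354,-.1437]); s=np.array([-.0326,-.9995])
to2(np.r_[E_-(.022+.035)*s,-.023],Rot(-.9995,.0326))
E
```

```text
position: [0.6389, -0.0481, -0.0202]
ft_force: [0.7, -0.6, -0.5]
position: [0.6374, -0.0792, -0.0224]
ft_force: [0.6, -0.2, -0.7]
turn first deg [ 0.01 -0.03 -0.08] then shift mm [-0.1 -7.5  0.6] | shift in present axes [-0.1 -7.5  0.6]
```

```bash
python3 -m handwheel '[[0.05,0,-0.004,0.001,0,0,0],[0.05,0,0,0.0005,0,0,0],[0.05,0,0,0,0,0,0],[0.076,0,0,0,0,0,0],[0.076,0,0,0,0,0,0],[0.076,0,0,0,0,0,0]]' 18|grep -E 'time|pos|ft|grip'
```

```text
time: 26.7
position: [0.6373, -0.082, -0.0241]
ft_force: [0.0, -0.4, 0.3]
grip_width: 0.872
grip_force: 0.0
```

```bash
python3 -m handwheel '[[0.076,0,0,-0.03,0,0,0],[0.076,0,0,-0.03,0,0,0],[0.0,0,0.032,0,0,0,0],[0.0,0,0.033,0,0,0,0],[0,0,0,0,0,0,0],[0,0,0,0,0,0,0],[0,0,0,0,0,0,0],[0,0,0,0,0,0,0],[0,0,0,0,0,0,0]]' 30|grep -E 'time|pos|ft|grip_w'; python3 - <<'E'
from h import *
np.set_printoptions(precision=4,suppress=True)
c=ctrl.camera_info("wrist"); im,d=ctrl.get_image("wrist"); K,R,t=c["intrinsics"],c["R"],c["t"]; cv2.imwrite("pics/w6.png",im); s=ctrl.get_state()
m=mask(im,(15,110,50),(35,255,255)); c=max((c for c in cv2.findContours(m,cv2.RETR_EXTERNAL,cv2.CHAIN_APPROX_NONE)[0] if c[:,0,1].max()<305),key=cv2.contourArea)[:,0]
W=ray(c,.022,K,R,t)[:,:2]*1000; r=cv2.minAreaRect(W.astype(np.float32)); print(r,c.min(0),c.max(0),W.min(0),W.max(0),s["position"])
e=c[c[:,0]<=c[:,0].min()+1]; print(ray([[c[:,0].min(),c[:,1].mean()],[c[:,0].max(),c[:,1].mean()]],.022,K,R,t))
im2,_=ctrl.get_image("top"); cc=ctrl.camera_info("top"); m=mask(im2,(18,110,80),(35,255,255),(270,140,320,185)); k=cv2.findNonZero(m); print(None if k is None else (len(k),k.mean(0)))
E
```

```text
time: 27.82
position: [0.6396, -0.0178, 0.0361]
ft_force: [-0.0, -0.2, 0.2]
grip_width: 0.161
((634.6695556640625, -80.22489929199219), (70.89508819580078, 31.937467575073242), 89.85746765136719) [101 185] [210 232] [ 618.6353 -115.6997] [650.5515 -44.7441] [ 0.6396 -0.0176  0.0361]
[[ 0.6333 -0.1158  0.022 ]
 [ 0.6357 -0.0451  0.022 ]]
(3, array([[296., 166.]]))
```

```bash
python3 -m handwheel '[[0,0.001,0,0.02,0,0,0],[0,0,0,0.025,0,0,0],[0,0,0,0.015,0,0,0],[0,0,0,0,0,0,0]]' 30|grep -E 'time|pos|ft|grip_w'; python3 -m handwheel '[[0,0,-0.006,0,0,0,0],[0,0,-0.004,0,0,0,0],[0,0,-0.004,0,0,0,0],[0,0,-0.004,0,0,0,0],[0,0,0,0,0,0,0]]' 30|grep -E 'time|pos|ft|grip_w'
```

```text
time: 28.42
position: [0.6369, -0.0171, -0.026]
ft_force: [-0.2, 0.5, 0.2]
grip_width: 0.003
time: 29.05
position: [0.638, -0.0357, -0.0237]
ft_force: [0.0, -0.4, 0.2]
grip_width: 0.003
```

```bash
python3 -m handwheel '[[0,0,-0.004,0,0,0,0],[0,0,-0.004,0,0,0,0],[0,0,-0.004,0,0,0,0],[0,0,-0.003,0,0,0,0],[0,0,0,0,0,0,0]]' 30|grep -E 'pos|ft'; python3 - <<'E'
from h import *
np.set_printoptions(precision=4,suppress=True)
c=ctrl.camera_info("wrist"); im,d=ctrl.get_image("wrist"); K,R,t=c["intrinsics"],c["R"],c["t"]; cv2.imwrite("pics/w7.png",im); s=ctrl.get_state()
m=mask(im,(15,110,50),(35,255,255)); c=max((c for c in cv2.findContours(m,cv2.RETR_EXTERNAL,cv2.CHAIN_APPROX_NONE)[0] if c[:,0,1].max()<305),key=cv2.contourArea)[:,0]
W=ray(c,.022,K,R,t)[:,:2]*1000; r=cv2.minAreaRect(W.astype(np.float32)); print(r,c.min(0),c.max(0),s["ft_force"])
E
```

```text
position: [0.6374, -0.0507, -0.0239]
ft_force: [-0.4, -0.6, -0.5]
((621.79052734375, -94.88634490966797), (20.393962860107422, 71.62066650390625), 12.008038520812988) [ 88 215] [233 257] [-0.0304  0.5148  0.5002]
```

View pics/w7.png

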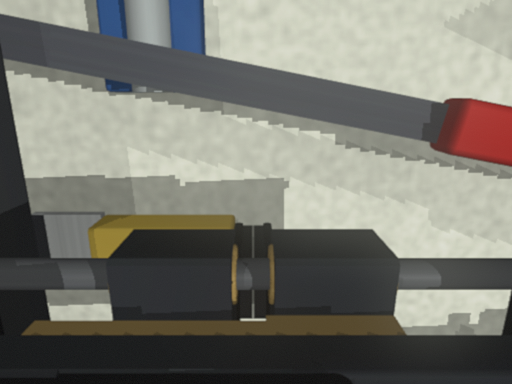

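Wrist view: the shim runs straight, with its back against the finger at (236,225) and its tongue (35–105) reaching the slab shadow. I keep pushing and feel for contact.

```bash
python3 -m handwheel '[[0,0,-0.003,0,0,0,0],[0,0,-0.003,0,0,0,0],[0,0,-0.003,0,0,0,0],[0,0,0,0,0,0,0]]' 30|grep -E 'pos|ft'; python3 -m handwheel '[[0,0,-0.003,0,0,0,0],[0,0,-0.002,0,0,0,0],[0,0,0,0,0,0,0]]' 30|grep -E 'pos|ft'
```

```text
position: [0.6372, -0.0597, -0.0239]
ft_force: [0.2, 0.5, -0.1]
position: [0.637, -0.0645, -0.0239]
ft_force: [-0.5, 0.7, 0.9]
```

```bash
python3 -m handwheel '[[0,0,-0.002,0,0,0,0],[0,0,-0.002,0,0,0,0],[0,0,0,0,0,0,0]]' 30|grep -E 'pos|ft';python3 -m handwheel '[[0,0,-0.002,0,0,0,0],[0,0,0,0,0,0,0]]' 30|grep -E 'time|pos|ft'
```

```text
position: [0.6369, -0.0685, -0.0239]
ft_force: [0.2, 1.1, 0.3]
time: 31.22
position: [0.6368, -0.0704, -0.0239]
ft_force: [-0.1, 0.1, -0.1]
```

```bash
for i in 1; do python3 -m handwheel '[[0,0,-0.002,0,0,0,0],[0,0,-0.0015,0,0,0,0],[0,0,0,0,0,0,0]]' 30|grep -E 'pos|ft'; done; python3 -m handwheel '[[0,0,-0.002,0,0,0,0],[0,0,0,0,0,0,0]]' 30|grep -E 'time|pos|ft'
```

```text
position: [0.6367, -0.0739, -0.0239]
ft_force: [-0.2, -0.1, 0.1]
time: 31.85
position: [0.6366, -0.0759, -0.0239]
ft_force: [0.2, -0.3, 0.3]
```

```bash
python3 -m handwheel '[[0,0,-0.002,0,0,0,0],[0,0,0,0,0,0,0]]' 30|grep -E 'pos|ft';  python3 -m handwheel '[[0,0,-0.002,0,0,0,0],[0,0,0,0,0,0,0]]' 30|grep -E 'time|pos|ft'
```

```text
position: [0.6366, -0.0779, -0.0239]
ft_force: [-0.0, -0.4, 0.4]
time: 32.35
position: [0.6366, -0.0784, -0.0239]
ft_force: [-0.1, 3.5, 0.9]
```

```bash
python3 -m handwheel '[[0,0,-0.0007,0,0,0,0],[0,0,0,0,0,0,0]]' 30|grep -E 'pos|ft';  python3 -m handwheel '[[0,0,0.006,0,0,0,0],[0,0,0.012,0,0,0,0],[0,0,0.012,-0.02,0,0,0],[0,0,0,-0.05,0,0,0],[0,0,0,-0.04,0,0,0],[0,0,0,0,0,0,0]]' 30|grep -E 'time|pos|ft'
python3 - <<'E'
from h import *
im,d=ctrl.get_image("top");c=ctrl.camera_info("top");K,R,t=c["intrinsics"],c["R"],c["t"];P=cloud(d,K,R,t)
print("slab top z front", np.median(P[150:185,316:326,2]).round(4))
c=ctrl.camera_info("wrist"); im,d=ctrl.get_image("wrist"); K,R,t=c["intrinsics"],c["R"],c["t"]; cv2.imwrite("pics/w8.png",im)
for m in (mask(im,(15,110,50),(35,255,255)),):
  for c in cv2.findContours(m,cv2.RETR_EXTERNAL,cv2.CHAIN_APPROX_NONE)[0]:
    if cv2.contourArea(c)>200: c=c[:,0]; W=ray(c,.022,K,R,t)[:,:2]*1000; print(cv2.minAreaRect(W.astype(np.float32)),c.min(0),c.max(0))
E
```

```text
position: [0.6366, -0.0784, -0.0239]
ft_force: [-0.6, 4.9, -0.1]
time: 33.35
position: [0.6412, -0.0502, 0.0921]
ft_force: [0.9, -0.1, -0.4]
slab top z front 0.0658
((764.486328125, -98.65350341796875), (328.1216735839844, 20.067466735839844), 88.14418029785156) [ 23 315] [383 334]
((635.2327270507812, -118.29200744628906), (66.33724975585938, 31.551849365234375), 88.17574310302734) [124 168] [208 206]
```

Contact is felt: the position stalls and the force rises from 0 to 4.9 N. The shim lies straight (88.2° against the slab's 88.1°). Now back to the bar.

```bash
python3 - <<'E'
from h import *
p,M=barpose(-.21,.004,.06); to2([.587,.0687,.07],M)
E
python3 -m handwheel '[[0.045,0,0,0,0,0,10.2],[0.045,0,0,0,0,0,10.2],[0.045,0,0,0,0,0,10.2],[0.045,0,0,0,0,0,10.2],[0.045,0,0,0,0,0,10.2],[0.045,0,0,0,0,0,10.2],[0.045,0,0,0,0,0,10.2],[0.045,0,0,0,0,0,10.2],[0.045,0,0,0,0,0,10.2],[0.045,0,0,0,0,0,9.5],[0.045,0,0,0,0,0,0]]' 30|grep -E 'time|pos'
python3 - <<'E'
from h import *
p,M=barpose(-.21,.004,.06); to2([.587,.0687,.07],M)
E
```

```text
turn first deg [ -0.11   0.18 102.07] then shift mm [102.7 -78.   17.8] | shift in present axes [ 54.8 116.8  17.5]
time: 34.83
position: [0.6365, -0.05, 0.0848]
turn first deg [-0.17  0.27  0.85] then shift mm [103.3 -76.6  15.2] | shift in present axes [104.5 -75.   15. ]
```

```bash
python3 -m handwheel '[[0.045,0.03,-0.022,0,-0.17,0.27,0.85],[0.045,0.045,-0.034,0,0,0,0],[0.045,0.028,-0.021,0,0,0,0],[0.045,0,0,0,0,0,0],[0.045,0,0,0,0,0,0]]' 30|grep -E 'time|pos'
python3 - <<'E'
from h import *
p,M=barpose(-.21,.004,.06); to2([.587,.0687,-.0062],M)
s=ctrl.get_state(); A=Ro.from_rotvec(s["tool_rot"]).as_matrix()
c=ctrl.camera_info("wrist"); im,d=ctrl.get_image("wrist"); K,R,t=c["intrinsics"],c["R"],c["t"]; cv2.imwrite("pics/w9.png",im)
m=cv2.bitwise_or(mask(im,(0,120,50),(8,255,255)),mask(im,(172,120,50),(180,255,255)))
c=big(m); W=ray(c,.042,K,R,t)[:,:2]*1000; r=cv2.minAreaRect(W.astype(np.float32)); print(r,c.min(0),c.max(0))
cen=np.r_[np.array(r[0])/1000,.042]; print("centre in tool",(A.T@(cen-s["position"]))*1000, "tool x ang",np.degrees(np.arctan2(A[1,0],A[0,0])))
E
```

```text
time: 35.45
position: [0.5872, 0.0671, 0.0862]
turn first deg [ 0.14 -0.01 -0.04] then shift mm [ 1.1 -0.6 92.4] | shift in present axes [ 1.1 -0.8 92.4]
((591.4020385742188, 86.68710327148438), (116.31493377685547, 20.320201873779297), 77.40229034423828) [235  89] [265 247]
centre in tool [19.83764516 -0.78861875 44.30202333] tool x ang 76.05909294670124
```

```bash
python3 -m handwheel '[[0.045,0.001,-0.0008,0.03,0,0,-0.8],[0.045,0,0,0.035,0,0,0],[0.045,0,0,0.022,0,0,0],[0.045,0,0,0.005,0,0,0],[0.045,0,0,0,0,0,0]]' 30|grep -E 'pos|ft'
python3 - <<'E'
from h import *
p,M=barpose(-.197,.004,.06); to2([.587,.0687,-.0062],M)
E
```

```text
position: [0.5876, 0.0684, -0.0053]
ft_force: [-0.3, -0.1, 0.8]
turn first deg [ 0.16 -0.03 -0.13] then shift mm [ 0.1 -0.6  0.9] | shift in present axes [ 0.1 -0.6  0.9]
```

```bash
python3 -m handwheel '[[0,0,0,0.0008,0,0,0],[0,0,0,0,0,0,0],[0,0,0,0,0,0,0],[0,0,0,0,0,0,0],[0,0,0,0,0,0,0]]' 45|grep -E 'pos|ft|grip'; python3 -m handwheel '[[0,0,0,0.0015,0,-0.35,0],[0,0,0,0.0015,0,-0.35,0],[0,0,0,0,0,0,0]]' 45|grep -E 'pos|ft|grip'
```

```text
position: [0.5874, 0.0698, -0.0059]
ft_force: [-0.2, -0.5, 2.7]
grip_width: 0.248
grip_force: 45.0
position: [0.5877, 0.0693, -0.0084]
ft_force: [-0.4, -1.7, 8.2]
grip_width: 0.248
grip_force: 45.0
```

```bash
python3 -m handwheel '[[0,0,-0.0043,0.0004,0,0,-1.5],[0,0,-0.0043,0,0,0,-1.5],[0,0,-0.0043,0,0,0,-1.5],[0,0,-0.0043,0,0,0,-1.5],[0,0,0,0,0,0,0]]' 45|grep -E 'pos|ft'; python3 -m handwheel '[[0,0,-0.0043,0,0,0,-1.5],[0,0,-0.0043,0,0,0,-1.5],[0,0,-0.0043,0,0,0,-1.5],[0,0,-0.0043,0,0,0,-1.5],[0,0,0,0,0,0,0]]' 45|grep -E 'time|pos|ft'; python3 - <<'E'
from h import *
p,M=barpose(0,-.012,.06); to2(p,M)
E
```

```text
position: [0.5719, 0.0722, -0.0082]
ft_force: [-0.8, -1.7, 7.8]
time: 38.38
position: [0.5536, 0.0739, -0.0086]
ft_force: [-2.3, 0.6, 8.9]
turn first deg [ 0.11 -0.33  0.43] then shift mm [-1.9 -3.   0.2] | shift in present axes [-1.9 -3.   0.1]
```

```bash
python3 -m handwheel '[[0,0.0003,0,-0.0018,0,0.65,0],[0,0.0004,0,-0.0018,0,0.65,0],[0,0.0004,0,-0.0018,0,0.65,0],[0,0.0004,0,-0.0018,0,0.65,0],[0,0.0004,0,-0.0018,0,0.65,0],[0,0.0004,0,-0.0018,0,0.65,0],[0,0,0,0,0,0,0]]' 45|grep -E 'pos|ft'; python3 -m handwheel '[[0,0.0004,0,-0.0018,0,0.65,0],[0,0.0004,0,-0.0018,0,0.65,0],[0,0.0004,0,-0.0018,0,0.65,0],[0,0.0004,0,-0.0018,0,0.65,0],[0,0.0004,0,-0.0018,0,0.65,0],[0,0.0004,0,-0.0018,0,0.65,0],[0,0,0,0,0,0,0]]' 45|grep -E 'time|pos|ft'; python3 - <<'E'
from h import *
p,M=barpose(0,.135,.06); to2(p,M)
im,d=ctrl.get_image("top");c=ctrl.camera_info("top");P=cloud(d,c["intrinsics"],c["R"],c["t"]); print("slab front z",np.median(P[150:185,316:326,2]))
E
```

```text
position: [0.5533, 0.0759, 0.002]
ft_force: [-2.8, -0.3, 8.2]
time: 40.12
position: [0.5525, 0.0774, 0.0113]
ft_force: [-0.8, -0.3, -4.4]
turn first deg [-0.1   0.39  0.64] then shift mm [-1.7 -1.7 -4.4] | shift in present axes [-1.7 -1.7 -4.4]
slab front z 0.061319223854932894
```

```bash
python3 -m handwheel '[[0,0.0008,0,-0.0037,0,1.29,0],[0,0.0008,0,-0.0037,0,1.29,0],[0,0.0008,0,-0.0037,0,1.29,0],[0,0,0,0,0,0,0],[0,0.006,0,0,0,0,0],[0,0.008,0,0,0,0,0],[0,0.01,0,0,0,0,0],[0,0.01,0,0,0,0,0],[0,0,0,0,0,0,0]]' 45|grep -E 'time|pos|ft'; python3 - <<'E'
from h import *
print(ctrl.get_state()["torque"])
im,d=ctrl.get_image("top");c=ctrl.camera_info("top");P=cloud(d,c["intrinsics"],c["R"],c["t"]); print("slab front z",np.median(P[150:185,316:326,2])); print(im[186:192:2,296:318].astype(int).sum(2))
E
```

```text
time: 41.3
position: [0.5535, 0.1147, 0.0302]
ft_force: [-0.2, 1.7, -5.1]
[-0.31684376  0.05791286  0.00148492]
slab front z 0.06133116363657755
[[161 159 159 152 148 153 179 225 262 267 265 266 264 267 267 257 215 140
   97 111 113 112]
 [129 126 127 131 128 129 158 216 262 268 266 269 272 265 266 259 215 139
  105 109 111 108]
 [158 160 153 139 130 134 158 213 255 264 264 268 270 265 265 259 220 142
   97 107 112 110]]
```

```bash
python3 -m handwheel '[[0,0.01,0,-0.03,0,0,0],[0,0.01,0,-0.04,0,-3.8,0],[0,0,0,0,0,-3.8,0],[0,0,0,0,0,-3.5,0],[0,0,0,0,0,0,0]]' 45|grep -E 'time|pos|ft'; python3 - <<'E'
from h import *
to2([.4542,.2971,.0],Rot(-.2187,.9757))
E
```

```text
time: 41.98
position: [0.5532, 0.12, 0.1021]
ft_force: [-0.1, -0.3, -5.9]
turn first deg [ 1.000e-02 -2.200e-01 -1.368e+01] then shift mm [194.5 -57.9 102.1] | shift in present axes [ 174.9 -102.2  102.8]
```

```bash
python3 -m handwheel '[[0,0,0,0,0,-0.2,-6.8],[0,0.03,-0.009,0,0,0,-6.9],[0,0.05,-0.014,0,0,0,0],[0,0.055,-0.016,0.01,0,0,0],[0,0.045,-0.013,0.02,0,0,0],[0,0.013,-0.006,0.03,0,0,0],[0,0,0,0.03,0,0,0],[0,0,0,0.01,0,0,0],[0,0,0,0,0,0,0]]' 45|grep -E 'time|pos|ft'; python3 - <<'E'
from h import *
to2([.4542,.2971,-.0308],Rot(-.2187,.9757))
E
```

```text
time: 43.1
position: [0.4593, 0.294, 0.0019]
ft_force: [-0.3, -0.1, -5.6]
turn first deg [-0.02  0.1  -0.27] then shift mm [ 4.1 -4.3 32.7] | shift in present axes [ 4.1 -4.3 32.7]
```

```bash
python3 -m handwheel '[[0,0,0,0.014,0,0,0],[0,0,0,0.01,0,0,0],[0,0,0,0.005,0,0,0],[0,0,0,0.002,0,0,0],[0,0,0,0,0,0,0]]' 45|grep -E 'pos|ft'; python3 -m handwheel '[[0,0,0,0.0015,0,0,0],[0,0,0,0,0,0,0]]' 45|grep -E 'time|pos|ft'
```

```text
position: [0.4592, 0.2954, -0.0287]
ft_force: [-0.7, -0.7, -6.4]
time: 43.98
position: [0.4594, 0.2955, -0.03]
ft_force: [0.5, 0.7, -4.7]
```

```bash
python3 -m handwheel '[[0,0,0,0.001,0,0,0],[0,0,0,0.0005,0,0,0],[0,0,0,0,0,0,0]]' 45|grep -E 'pos|ft'; python3 -m handwheel '[[0.03,0,0,0,0,0,0],[0.045,0,0,0,0,0,0],[0.045,0,0,0,0,0,0],[0.045,0,0,0,0,0,0],[0.045,0,0,-0.02,0,0,0],[0.045,0,0,-0.05,0,0,0],[0.045,0.03,0,-0.05,0,0,0],[0.045,0.05,0,-0.02,0,0,0],[0.045,0.05,-0.03,0,0,0,0],[0.045,0.05,-0.03,0,0,0,0],[0.045,0,0,0,0,0,0]]' 30|grep -E 'time|pos|ft'; python3 - <<'E'
from h import *
im,d=ctrl.get_image("top");c=ctrl.camera_info("top");K,R,t=c["intrinsics"],c["R"],c["t"];P=cloud(d,K,R,t); print("slab front z",np.median(P[150:185,316:326,2]))
m=cv2.bitwise_or(mask(im,(0,120,70),(8,255,255),(140,190,230,240)),mask(im,(172,120,70),(180,255,255),(140,190,230,240)))
c=big(m); print(cv2.minAreaRect((ray(c,.018,K,R,t)[:,:2]*1000).astype(np.float32)),np.percentile(P[c[:,1],c[:,0],2],[10,50,90]))
a,_=ctrl.get_image("scene"); cv2.imwrite("pics/fin.png",np.hstack([im[80:290,40:440],a[60:270,100:500]]))
E
```

```text
position: [0.4594, 0.2956, -0.0306]
ft_force: [-2.6, -3.0, 5.8]
time: 45.72
position: [0.3557, 0.4631, 0.1076]
ft_force: [-0.1, -0.4, -0.3]
slab front z 0.06120271016141124
((451.4196472167969, 326.6188049316406), (18.867843627929688, 150.40122985839844), 12.206441879272461) [0.01531335 0.01838687 0.02194572]
```

View pics/fin.png

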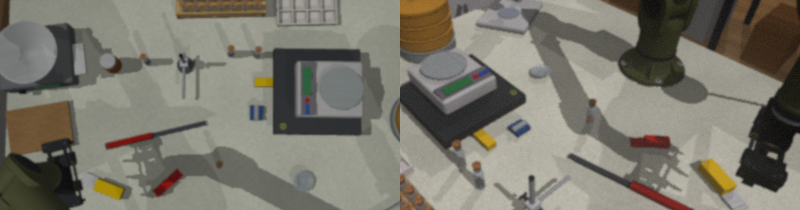

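The final view shows the shim's yellow block square at the slab's front (263,82), the bar flat on the bench from (107,146) to (206,124), and all the glass standing. The slab front is about 5 mm higher than at the start.

```bash
python3 -c "
from bench import ctrl
print(ctrl.close_job())"
```

```text
the job is handed in; nothing more can be done
None
```

The job is handed in at about 46 s of robot time: slab resting on the shim, shim pushed home until contact was felt (about 5 N), bar flat on the bench clear of the slab, glassware untouched; I viewed 12 pictures against the limit of 10, and while finding the fingertip height I pressed on the bar's handle with about 33 N.

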